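Clip the pocket torch into the keeping box

TASK

Put the little pocket torch away in the two-tier cedar box: lift the hinged flap by its brass knob until it stands up by itself, then clip the torch's snap hook onto the brass eye underneath, pushing the sprung gate against the eye's upright bar until the bar is inside the hook and the gate has snapped shut behind it. Let the torch lie flat on the floor of the lower tier, let go, leave the flap standing open, and do not disturb the other things on the sill.

Things in the scene. Friction and masses are not known exactly. Their poses are not given: they have to be found in the camera images.
- clip: Pocket torch with a rigid steel snap hook in front, lying flat on the sill, 112 mm long, 95 g. Origin: underside, middle of the torch's grip; x points to the hook's nose, z up. Torch: flat-sided block (grip it across y), x -26 to +22 mm, 20 mm wide, 22 mm high. Hook: loop of 8 mm bar (z 0 to 8 mm), 44 mm wide, x 26 to 86 mm, inside free from x 34 to 72 mm, y -14 to +14 mm, its back rounded.
- gate (a joint): The hook's sprung gate, rad: 0 shut; grows to 1.4 as it swings inward, towards the torch, about an upright pin; it cannot swing outward. Pressing it in takes 1 to 5 N. It springs shut behind a 6 mm bar that has come in to x 46 mm or less in the clip's frame; the bar can go in to about x 37 mm, the loop's back.
- clip_mouth (a point): Middle of the hook's mouth, on the gate: x 75, y 2, z 4 mm in the clip's frame. The mouth faces +x. The gate, a 5 mm bar, crosses it from its pin at y +17 mm to its free end at y -10 mm, which rests behind a nose coming round from the -y side to x 86, y -8 mm. With the gate pressed in, the mouth is free from y -8 to +14 mm.
- keepbox: Cedar box fixed to the sill, 212 (x) by 244 mm (y), walls 8 mm thick, 50 mm high. Origin: centre of the underside; at yaw 0 x points away from the robot. Lower tier inside: x -98 to +98, y -114 to +36 mm, floor at z 6 mm, covered by the flap from the far (+x) wall to x -30 mm, open nearer. Upper tray at y +44 to +114 mm, floor z 30 mm, holds corks and spools, none above z 50 mm.
- eye_bar (a point): Middle of the upright bar of the brass eye, at x 43, y -39, z 24 mm of the box. The eye is a rigid 6 mm rod, up from the box floor to z 44 mm, then level in the box's +x to the far wall: the hook gets round the bar only through its gate, lying level and moving in the box's +x. Free below the level part: 32 mm over the floor; beyond the bar to the wall: 52 mm.
- flap (a joint): The hinged flap, rad: 0 shut (level on the box), grows as it is lifted, stop at 1.75. It may start slightly ajar. Its hinge is stiff (0.13 N m): it stays where it is left.
- flap_hinge (a point): Middle of the flap's hinge line, which is parallel to the box's y axis, at the far wall, 53 mm above the sill. The flap is 148 mm wide, 130 mm long and 6 mm thick.
- flap_knob (a point): Centre of the flap's brass knob: a short cylinder 18 mm long along the box's y axis, 18 mm across, on a stem in front of the flap's free edge, 160 mm from the hinge line and 30 mm from the edge. Pinch it by its flat ends, fingers on either side along y; it can turn between the fingers while the flap rises.
- tin0: Lowest of three round metal tins stacked in a tower, each 88 mm across (92 mm over its pressed-on lid) and 50 mm high. Origin: centre of the underside. Bystander.
- tin1: Middle tin of the tower, same size. Bystander.
- tin2: Top tin of the tower, same size; the tower is 150 mm high. Bystander.
- cup: Yellow ceramic cup without handle, 76 mm across, 85 mm high. Origin: centre of the underside. Bystander.
- bottle: Clear glass bottle with a white swing stopper, 70 mm across, about 217 mm high. Origin: centre of the underside. Bystander.
- spoon: Flat bamboo spoon lying on the sill, about 185 mm long along its x axis (105 mm towards -x, 80 mm towards +x), bowl 40 mm wide, 9 mm high. Bystander.
- pin: Wooden clothes peg lying on the sill, 75 mm long (its x), 24 mm wide, 10 mm high. Bystander.
Mind the look-alikes: they are no part of the job. Leave any green or orange look-alike of the clip alone.

How it is judged:
By the outcome, as a careful person would: the job done as asked, in the order asked, and still so for the second after the job is handed in, with the robot touching nothing.
It also fails if it takes over 58 s, if anything falls off the work surface, if the arm or the gripper's body presses on something with over 40 N, if the wrist force passes 120 N, or if a joint passes its speed limit or range.

ROBOT

A 7-joint arm with a two-finger parallel gripper is mounted at the origin on the work surface. World frame = base frame: x ahead of the robot, y to its left, z up, the work surface at z = 0. Lengths are in m, angles in rad, forces in N, time in s.
With the tool pointing down it reaches from about 0.425 to 0.875 m from the base axis. Payload 8.4 kg.
Tool frame: the origin (TCP) lies at the very end of the fingers, on their centre line; the grasp point (between the pads) lies 19 mm behind it; z points along the fingers, y is the direction in which the jaws open and shut (so a half turn about z gives the same grasp; the last joint's range is limited). The gripper opens to 85 mm and grips with 20 to 120 N. Pads are 22 mm wide; open, the fingers measure 114 mm over their backs; the gripper's body (76 mm by 85 mm) begins 54 mm behind the grasp point. The pads swing forward as they close: fully open they stand 13 mm farther back than shut.
Start: joints at [1.005, 0.333, 0.04, 1.465, -0.013, 1.343, -0.059], TCP at [0.292, -0.58, 0.231] pointing down, gripper open.
Joint ranges: [-2.58, 2.58], [-0.38, 2.09], [-1.3, 1.39], [0.25, 2.4], [-1.5, 4.64], [0.08, 2.09], [-2.65, 2.65]. Speed limits (rad/s): [2.22, 2.22, 2.79, 2.79, 3.14, 3.14, 3.14].

INTERFACE

Orientations are given as a unit quaternion [w, x, y, z].
In Python, from workcell import r, camera, camera_info, workorder gives the robot as it stands. The module is installed in compiled form; this text tells all that it offers.
- The arm moves only by the tool drive_tool, never from a script. Its argument "motion" is a list that holds one entry, the list of rows, each a list of 7 numbers: the shift along the tool's x, y, z in cm, then the turn, a rotation vector about the tool's x, y, z in degrees, then the opening, from -1 (shut) to 1 (fully open). A call has 1 to 10 rows; each row is the pose to reach, as a shift and turn from the pose commanded when the call began, along the tool's axes at that moment; what a row does not reach only later rows make up. A row lasts 1/12 s, in which the tool goes at most 41.7 mm and 7.16 degrees, less where a joint would pass 70% of its speed; a pose out of reach is approached as far as the arm can. A call with a gripper value outside its range is refused whole. The fingers move at their own pace and stop on an object; "grip_force" is the grip in N (left out, the last holds). Time passes only in rows, so rows that repeat a pose let the fingers close. It gives the time, the measured TCP pose, the force and the opening at its end, in the units of the state.
- r.get_obs(): the state, without advancing time (a new reading comes with each control period).
- camera(name): name is "scene" or "top" or "wrist"; returns (picture, depth): 420x560x3 uint8, red, green, blue; 420x560 float32, m along the optical axis (not along the pixel's ray), 0 where there is no reading.
- camera_info(name): a dict with "fovy" (degrees; the focal length in pixels is half the picture's height over the tangent of half this angle, whatever the lens; pixels are square), "cx", "cy" (the principal point, pixels), "position" and "rotation" of the camera in the world. Camera axes: x right, y down, z forward; pixel columns grow to the right and rows downward; lengths in m; the calibration is good to about 2 mm. A picture is of the moment at which its call begins: read the wrist's pose just before it. camera_info takes no time and is no camera call; for the wrist camera it gives the pose at the moment of the call.
- workorder.job_done(): hands the job in, once; it reports no verdict.
The state is a dict: "time": time; "q": joint angles; "dq": joint speeds; "joint_efforts": joint torques, N m; "ee_pos": TCP position; "ee_rot": TCP orientation; "force": force on the tool from outside, world axes, zero at the start; "wrist_torque": the same for the moment, N m; "gripper_width": finger opening in m.
Only numpy, scipy, OpenCV 4.12 (cv2) and the standard library are available. Lean on these libraries where they do the work, as an engineer would, in place of code of your own. Each camera call takes 0.05 s, during which the arm holds its last target.

## Working session

There is one attempt and no reset: what is moved stays moved. The work goes in short steps, Python scripts to look and compute and a tool call to move; the robot and the scene stay as the last step left them, time stands still between calls to the robot, and variables do not carry over. Pictures are saved under pics/ and viewed, and the job is handed in when it is done.

Besides the shell and the picture viewer there is one more tool, called after "Emit:" in YAML: its name, and indented under it one key for each argument. drive_tool: Moves the arm, as the interface text tells. Its arguments: {"type":"object","properties":{"motion":{"type":"array"},"grip_force":{"type":"number"}},"required":["motion"]}

```bash
mkdir -p pics; cat > h.py <<'E'
import numpy as np, cv2
from workcell import r, camera, camera_info, workorder
def snap(name,tag):
    ci=camera_info(name); p,d=camera(name)
    cv2.imwrite(f'pics/{tag}.png',p[:,:,::-1]); np.savez(f'pics/{tag}.npz',p=p,d=d,pos=ci['position'],rot=np.array(ci['rotation']),fovy=ci['fovy'],cx=ci['cx'],cy=ci['cy'])
class V:
    def __init__(s,tag):
        z=np.load(f'pics/{tag}.npz'); s.p=z['p'];s.d=z['d'];s.pos=z['pos'];s.R=z['rot'];s.cx=float(z['cx']);s.cy=float(z['cy'])
        s.f=210/np.tan(np.radians(float(z['fovy']))/2)
    def ray(s,u,v): return s.R@np.array([(u-s.cx)/s.f,(v-s.cy)/s.f,1.])
    def plane(s,u,v,h):
        k=s.ray(u,v); return s.pos+k*(h-s.pos[2])/k[2]
    def pt(s,u,v): return s.pos+s.ray(u,v)*s.d[int(round(v)),int(round(u))]
    def cloud(s):
        v,u=np.mgrid[:420,:560]; k=np.stack([(u-s.cx)/s.f,(v-s.cy)/s.f,np.ones_like(u,float)],-1)
        return s.pos+(k*s.d[...,None])@s.R.T
    def proj(s,P):
        c=s.R.T@(np.array(P)-s.pos); return s.cx+s.f*c[0]/c[2], s.cy+s.f*c[1]/c[2]
E
python3 - <<'E'
from h import *
np.set_printoptions(precision=4,suppress=True)
for n in('scene','top','wrist'):
    snap(n,n+'0'); ci=camera_info(n); print(n,ci)
o=r.get_obs(); print(o)
E
```

```text
scene {'fovy': 47.60257469152677, 'cx': 282.1253061858344, 'cy': 212.80374295307934, 'position': array([ 1.0636, -0.5553,  0.9011]), 'rotation': array([-0.2948,  0.8502,  0.4118, -0.1439])}
top {'fovy': 44.00101234884917, 'cx': 291.41563294266484, 'cy': 209.8226225878094, 'position': array([ 0.3719, -0.1542,  1.3191]), 'rotation': array([-0.049 ,  0.7103, -0.7004,  0.0505])}
wrist {'fovy': 66.50967225108825, 'cx': 280.4452533562671, 'cy': 214.1438444244522, 'position': array([ 0.3569, -0.5466,  0.3728]), 'rotation': array([ 0.1236,  0.8424, -0.5188, -0.0767])}
{'time': 0.15, 'q': array([ 1.0048,  0.3338,  0.0399,  1.4661, -0.0134,  1.3433, -0.0585]), 'dq': array([-0.    , -0.0014,  0.0001, -0.002 , -0.0009, -0.0023, -0.0007]), 'joint_efforts': array([  0.003 , -65.9037,   1.3678, -40.5874,   0.017 ,   0.0096,
        -0.    ]), 'ee_pos': array([ 0.2923, -0.5802,  0.2306]), 'ee_rot': array([-0.0006,  0.9729,  0.2313, -0.0002]), 'force': array([ 0.1615, -0.7505, -0.4476]), 'wrist_torque': array([-0.0239,  0.0391,  0.009 ]), 'gripper_width': 0.08524226987098667}
```

```bash
sed -i "s/s.R=z\['rot'\]/s.R=Q(z['rot'])/; s/^class V/from scipy.spatial.transform import Rotation as Ro\ndef Q(q): return Ro.from_quat([q[1],q[2],q[3],q[0]]).as_matrix()\nclass V/" h.py
python3 - <<'E'
from h import *
for n in('scene','top','wrist'):
    v=V(n+'0'); print(n,v.R@[0,0,1], v.f)
E
```

```text
scene [-0.48743791  0.38281993 -0.78476314] 476.10476516676067
top [ 0.14037861 -0.001115   -0.99009727] 519.7550190629464
wrist [-0.25753779 -0.12857136 -0.95767619] 320.2442766919034
```

View pics/scene0.png

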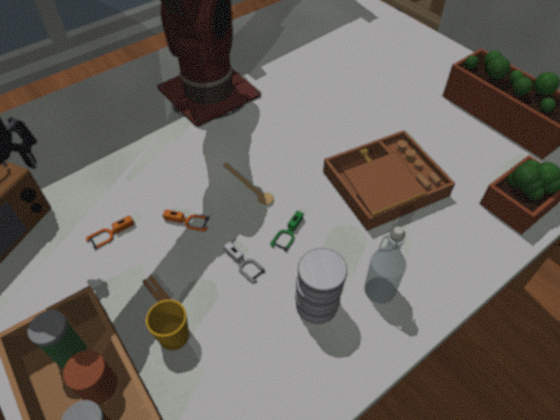

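View pics/top0.png

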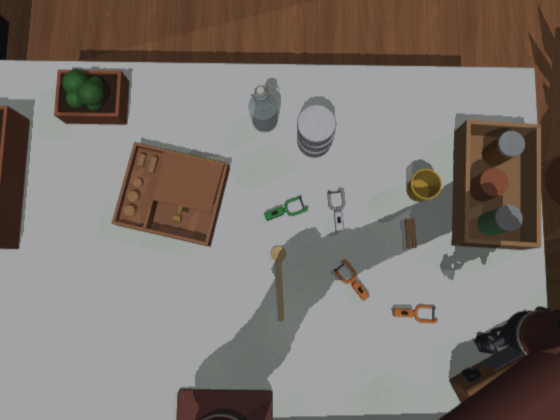

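View pics/wrist0.png

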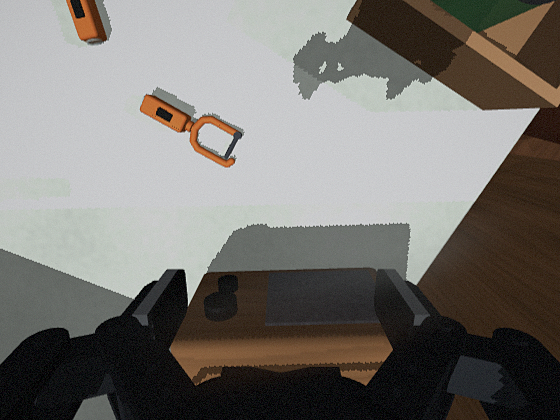

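```bash
python3 - <<'E'
from h import *
def crop(tag,x0,y0,x1,y1,k):
    p=V(tag).p[y0:y1,x0:x1,::-1]; return cv2.resize(np.clip(p*1.3,0,255).astype('uint8'),None,fx=k,fy=k,interpolation=cv2.INTER_CUBIC)
cv2.imwrite('pics/c_box.png',crop('top0',105,135,245,255,5))
cv2.imwrite('pics/c_clip.png',crop('top0',260,180,370,240,7))
cv2.imwrite('pics/c_box_s.png',crop('scene0',315,120,465,230,5))
E
```

```text
(no output)
```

View pics/c_box.png

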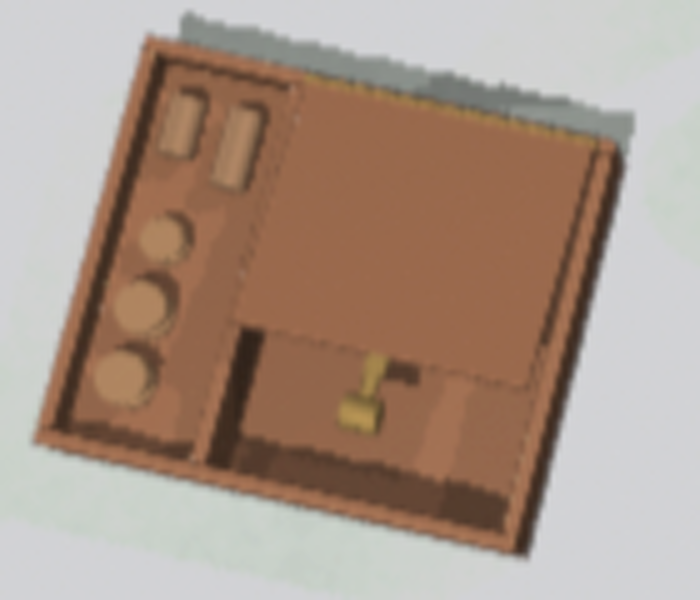

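View pics/c_clip.png

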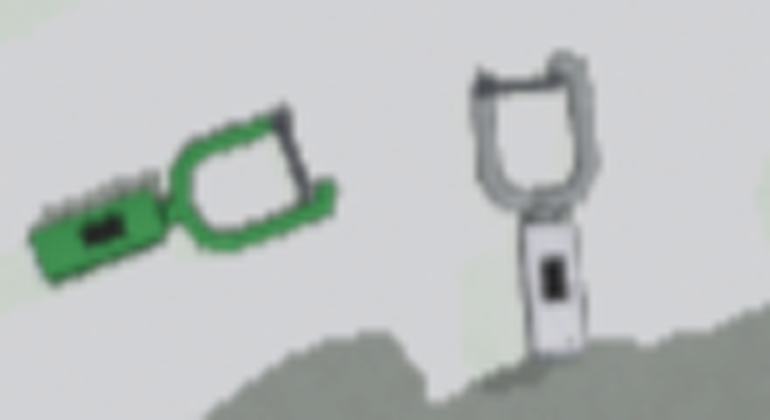

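View pics/c_box_s.png

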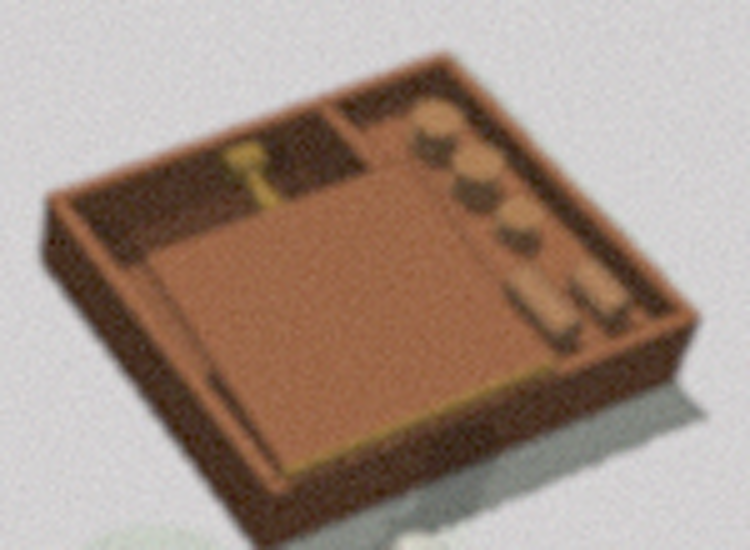

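```bash
cat > m1.py <<'E'
from h import *
np.set_printoptions(precision=4,suppress=True)
t=V('top0'); s=V('scene0')
# sill check
for v,pts in((t,[(300,300),(250,200),(380,250)]),(s,[(300,180),(200,280)])):
    print('sill',[v.pt(*p) for p in pts])
T=[(134.6,142.6),(229.4,164),(208,245.4),(112.6,223)]
for p in T: print('rim',t.plane(*p,.05),t.pt(*p))
S=[(325,160),(405,133),(454,183.5),(368,224)]
for p in S: print('rimS',s.plane(*p,.05))
for tag,v in(('t',t),('s',s)):
    C=v.cloud(); m=(C[...,2]>.04)&(C[...,2]<.062)&(v.d>0)
    c0=np.mean([t.plane(*p,.05) for p in T],0)
    m&=np.hypot(C[...,0]-c0[0],C[...,1]-c0[1])<.2
    P=C[m][:,:2].astype(np.float32)
    (c,sz,a)=cv2.minAreaRect(P); print(tag,'box',c,sz,a,len(P))
# clip: mask non-sill by depth z
for tag,v in(('t',t),('s',s)):
    C=v.cloud(); 
    g=t.plane(338,215,.01)
    m=(np.hypot(C[...,0]-g[0],C[...,1]-g[1])<.09)&(C[...,2]>.016)&(C[...,2]<.03)&(v.d>0)
    P=C[m].astype(np.float32); print(tag,'torch block',len(P),P.mean(0),cv2.minAreaRect(P[:,:2].copy()))
E
python3 m1.py
```

```text
sill [array([ 0.3312, -0.1804, -0.0038]), array([ 0.583 , -0.0488, -0.0009]), array([ 0.4594, -0.3824, -0.0035])]
sill [array([ 0.4488, -0.0142,  0.0005]), array([ 0.5377, -0.3701, -0.0024])]
rim [0.7166 0.2403 0.05  ] [0.7169 0.2407 0.0488]
rim [0.6651 0.0008 0.05  ] [0.6765 0.0068 0.001 ]
rim [0.4612 0.0468 0.05  ] [0.4622 0.0492 0.0351]
rim [0.5129 0.2828 0.05  ] [0.5128 0.2825 0.0509]
rimS [0.4695 0.0479 0.05  ]
rimS [0.5256 0.278  0.05  ]
rimS [0.72   0.2377 0.05  ]
rimS [ 0.6791 -0.0093  0.05  ]
t box (0.5917778015136719, 0.14596052467823029) (0.24613946676254272, 0.2124657779932022) 77.9815673828125 2865
s box (0.592129647731781, 0.14720618724822998) (0.24813896417617798, 0.21658559143543243) 77.63233947753906 3005
t torch block 147 [ 0.5309 -0.275   0.0217] ((0.5434145927429199, -0.27259114384651184), (0.07594729214906693, 0.022764351218938828), 12.46924877166748)
s torch block 174 [ 0.5327 -0.2754  0.0218] ((0.5299392938613892, -0.2747701406478882), (0.05065665766596794, 0.020803876221179962), 3.308645725250244)
```

```bash
cat > m2.py <<'E'
from h import *
np.set_printoptions(precision=4,suppress=True)
t=V('top0'); s=V('scene0')
def tri(a,b,ua,ub):
    r1=a.ray(*ua);r2=b.ray(*ub);A=np.stack([r1,-r2],1)
    k=np.linalg.lstsq(A,b.pos-a.pos,rcond=None)[0]
    p,q=a.pos+k[0]*r1,b.pos+k[1]*r2; return (p+q)/2,np.linalg.norm(p-q)
th=np.radians(-12.2);c=np.array([.592,.1466,0]);R=np.array([[np.cos(th),-np.sin(th),0],[np.sin(th),np.cos(th),0],[0,0,1]])
def inbox(p): return R.T@(np.array(p)-c)
K=[]
for v,x0,y0,x1,y1 in((t,165,200,190,228),(s,355,145,372,165)):
    h=cv2.cvtColor(v.p,cv2.COLOR_RGB2HSV)[y0:y1,x0:x1].astype(int)
    m=(h[...,0]>20)&(h[...,0]<32)&(h[...,1]>110)
    yy,xx=np.nonzero(m); print('brass px',len(xx),xx.min()+x0,xx.max()+x0,yy.min()+y0,yy.max()+y0)
    print(np.array2string(m.astype(int)[:, :],max_line_width=200))
E
python3 m2.py
cat > m3.py <<'E'
from m2 import *
for a,b in(((177,217.4),(364.4,151.6)),):
    p,e=tri(t,s,a,b); print('knob',p,e,inbox(p), t.pt(*a), s.pt(*b))
C=t.cloud(); 
# flap height profile
for x in(-20,0,20,40,60,80):
  for y in (-80,-39,10):
    w=R@np.array([x/1e3,y/1e3,.056])+c; u=t.proj(w); print(x,y,inbox(t.pt(*u))*1e3, inbox(s.pt(*s.proj(w)))*1e3)
E
python3 m3.py | tail -20
```

```text
Traceback (most recent call last):
  File "m2.py", line 14, in <module>
    yy,xx=np.nonzero(m); print('brass px',len(xx),xx.min()+x0,xx.max()+x0,yy.min()+y0,yy.max()+y0)
                                                  ~~~~~~^^
ValueError: zero-size array to reduction operation minimum which has no identity
Traceback (most recent call last):
  File "m3.py", line 1, in <module>
    from m2 import *
  File "m2.py", line 14, in <module>
    yy,xx=np.nonzero(m); print('brass px',len(xx),xx.min()+x0,xx.max()+x0,yy.min()+y0,yy.max()+y0)
                                                  ~~~~~~^^
ValueError: zero-size array to reduction operation minimum which has no identity
```

```bash
sed -i '/^K=/,$d' m2.py; cat >> m2.py <<'E'
if __name__=='__main__':
  for v,x0,y0,x1,y1 in((t,165,200,190,228),(s,355,145,372,165)):
    h=v.p[y0:y1,x0:x1].astype(int); m=(h[...,1]>h[...,2]*1.6)&(h[...,0]<h[...,1]*1.45)&(h[...,0]>70)
    print(x0,y0); print('\n'.join(''.join('.#'[k] for k in q) for q in m.astype(int)))
E
python3 m2.py; python3 m3.py
```

```text
165 200
.........................
.........................
.........................
.........................
.........................
.........................
..............###........
.............#####.......
.............####........
.............####........
.............###.........
.............###.........
............###..........
............###..........
..........#.###..........
.........######..........
........########.........
........########.........
........########.........
........#######..........
.........######..........
.............##..........
.........................
.........................
.........................
.........................
.........................
.........................
355 145
.................
.................
.................
.......#.##......
......#######....
....#########....
....#########....
.....########....
......#######....
.......###.##....
.........####....
.........#####...
.........######..
...........#####.
..........######.
..........#######
............###..
.................
.........#.......
..............
[... 556 characters left out ...]
762  66.4752]
20 -39 [ 18.2462 -42.0817  68.9105] [ 25.7225 -44.3158  64.2077]
20 10 [18.9471  7.8493 63.7507] [27.5482  2.3606 66.8262]
40 -80 [ 38.3525 -82.2402  66.8621] [ 46.3211 -85.6229  65.3848]
40 -39 [ 38.7734 -40.9304  64.0873] [ 44.1889 -43.0279  62.2192]
40 10 [38.9842  8.1415 62.6974] [45.1973  4.5551 63.7162]
60 -80 [ 58.659  -81.651   64.0053] [ 64.3451 -84.0059  62.6859]
60 -39 [ 58.955  -40.4891  62.2382] [ 60.7836 -39.781   57.2058]
60 10 [60.0958 10.1586 55.4283] [63.944   5.7176 62.0688]
80 -80 [ 79.72   -80.3149  57.527 ] [ 81.586  -81.5175  58.5327]
80 -39 [ 78.9197 -40.4065  61.8925] [ 82.6278 -41.7178  60.1963]
80 10 [79.2311  8.8362 60.1941] [80.4384  9.506  56.7001]
```

```bash
cat > go.py <<'E'
from h import *
def rel(pos,yaw_y_deg,base=None):
    """shift (tool axes, cm) and rotvec(deg) from present pose to vertical pose with tool y at given world yaw"""
    o=r.get_obs(); R0=Q(o['ee_rot']); p0=o['ee_pos']
    a=np.radians(yaw_y_deg); y=np.array([np.cos(a),np.sin(a),0]); z=np.array([0,0,-1.]); x=np.cross(y,z)
    R1=np.stack([x,y,z],1)
    return R0.T@(np.array(pos)-p0)*100, np.degrees(Ro.from_matrix(R0.T@R1).as_rotvec())
if __name__=='__main__':
    import sys; np.set_printoptions(precision=2,suppress=True)
    print(*rel([float(k) for k in sys.argv[1:4]],float(sys.argv[4])))
E
python3 go.py 0.5267 0.1208 0.15 77.8
python3 - <<'E'
from m2 import *
for n,p in(('bottle',(264,110)),('tin',(316,125)),('cup',(426,185))): print(n,t.pt(*p))
E
```

```text
[ 52.48 -52.04   8.12] [  -0.04   -0.09 -141.05]
bottle [ 0.7788 -0.0871  0.1306]
tin [ 0.7378 -0.2099  0.1497]
cup [ 0.6275 -0.5009  0.0055]
```

Emit:
drive_tool:
  motion:
    - [[27, -27, 0, 0, 0, -71, 0], [27, -27, 0, 0, 0, -71, 0], [27, -27, 0, 0, 0, -71, 0], [27, -27, 0, 0, 0, -71, 0], [27, -27, 0, 0, 0, -71, 0], [27, -27, 0, 0, 0, -71, 0], [27, -27, 0, 0, 0, -71, 0], [27, -27, 0, 0, 0, -71, 0], [27, -27, 0, 0, 0, -71, 0], [27, -27, 0, 0, 0, -71, 0]]

```text
time: 0.98
ee_pos: [0.4144, -0.2107, 0.2316]
ee_rot: [-0.0, 0.652, 0.758, 0.001]
force: [0.6, -0.1, 0.7]
gripper_width: 0.043
```

```bash
python3 go.py 0.5267 0.1208 0.15 77.8; python3 -c "
from h import *
print(r.get_obs()['q'])"
```

```text
[31.09 16.04  8.22] [  0.1   -0.01 -69.22]
[ 0.70860798 -0.02918555 -0.32359316  1.8793237  -0.0112449   1.28949558
  0.53792542]
```

Emit:
drive_tool:
  motion:
    - [[31.1, 16, 8.2, 0, 0, -69.2, 0], [31.1, 16, 8.2, 0, 0, -69.2, 0], [31.1, 16, 8.2, 0, 0, -69.2, 0], [31.1, 16, 8.2, 0, 0, -69.2, 0], [31.1, 16, 8.2, 0, 0, -69.2, 0], [31.1, 16, 8.2, 0, 0, -69.2, 0], [31.1, 16, 8.2, 0, 0, -69.2, 0], [31.1, 16, 8.2, 0, 0, -69.2, 0], [31.1, 16, 8.2, 0, 0, -69.2, 0], [31.1, 16, 8.2, 0, 0, -69.2, 0]]

```text
time: 1.82
ee_pos: [0.5284, 0.1184, 0.1481]
ee_rot: [-0.001, 0.107, 0.994, 0.002]
force: [-0.4, -0.1, 0.3]
gripper_width: 0.0428
```

```bash
python3 go.py 0.5267 0.1208 0.059 77.8; python3 -c "
from h import *
print(r.get_obs()['q']);snap('wrist','w1')"
```

```text
[0.19 0.17 8.91] [ 0.18 -0.12 -0.06]
[ 0.31134409  0.24522638 -0.69380686  1.80614813  0.16673334  1.15071213
  0.92075003]
```

View pics/w1.png

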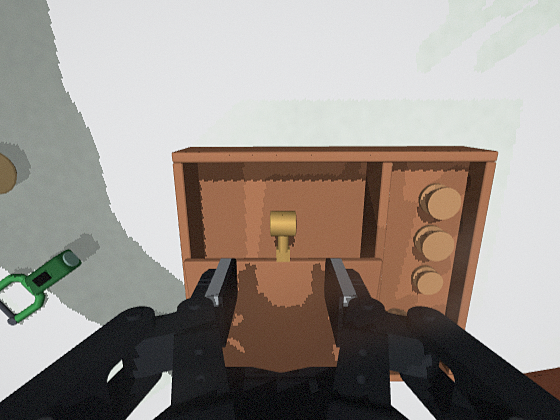

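```bash
python3 -c "
from m2 import *
w=V('w1'); p=w.plane(283,222,.078); print(p,w.pt(283,222),inbox(p)); print('fing',w.pt(227,268),w.pt(336,268))
import cv2
m=(w.d>0)
for n,q in(('nearL',(174,154)),('nearR',(497,154))): print(n,w.plane(*q,.05),inbox(w.plane(*q,.05)))
"
```

```text
[0.524  0.1218 0.078 ] [0.5221 0.1222 0.0839] [-0.0612 -0.0386  0.078 ]
fing [0.5115 0.0989 0.1647] [0.5218 0.1449 0.164 ]
nearL [0.4639 0.0524 0.05  ] [-0.1053 -0.1191  0.05  ]
nearR [0.5149 0.2868 0.05  ] [-0.1049  0.1207  0.05  ]
```

Emit:
drive_tool:
  motion:
    - [[0.3, 0.3, 4.5, 0, 0, 0, 0], [0.3, 0.3, 8.9, 0, 0, 0, 0], [0.3, 0.3, 8.9, 0, 0, 0, 0], [0.3, 0.3, 8.9, 0, 0, 0, 0], [0.3, 0.3, 8.9, 0, 0, 0, -1], [0.3, 0.3, 8.9, 0, 0, 0, -1], [0.3, 0.3, 8.9, 0, 0, 0, -1], [0.3, 0.3, 8.9, 0, 0, 0, -1]]
  grip_force: 30

```text
time: 2.53
ee_pos: [0.5288, 0.1198, 0.0638]
ee_rot: [0.003, 0.113, 0.994, 0.003]
force: [1.4, 12.7, -2.6]
gripper_width: 0.0173
```

```bash
python3 -c "
from h import *
snap('wrist','w2');print(r.get_obs()['ee_pos'],r.get_obs()['force'],r.get_obs()['gripper_width'])"
```

```text
[0.52880849 0.11986076 0.06386671] [ 1.8954957  12.77593763 -1.86737561] 0.017400398832281467
```

View pics/w2.png

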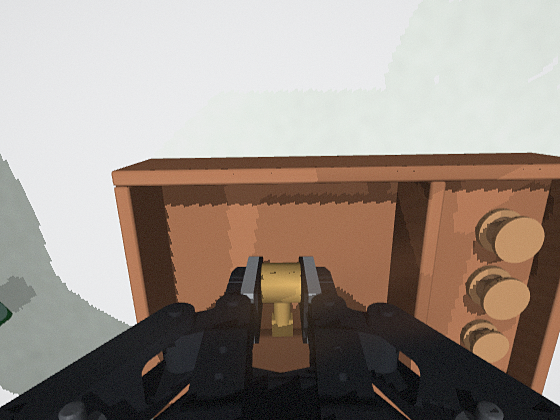

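Emit:
drive_tool:
  motion:
    - [[-0.5, 0.1, -2.0, 0, 0, 0, -1], [-1.2, 0.1, -4.0, 0, 0, 0, -1], [-2.2, 0.1, -5.8, 0, 0, 0, -1], [-3.4, 0.1, -7.5, 0, 0, 0, -1], [-4.9, 0.1, -9.0, 0, 0, 0, -1], [-6.5, 0.1, -10.3, 0, 0, 0, -1], [-8.2, 0.1, -11.4, 0, 0, 0, -1], [-8.2, 0.1, -11.4, 0, 0, 0, -1]]

```text
time: 3.25
ee_pos: [0.6108, 0.1023, 0.1805]
ee_rot: [0.004, 0.113, 0.994, 0.004]
force: [-1.2, 10.2, 5.9]
gripper_width: 0.0173
```

```bash
python3 -c "
from m2 import *
o=r.get_obs();print(o['q'],inbox(o['ee_pos']),o['force'],o['wrist_torque'],o['gripper_width'])"
```

```text
[ 0.2859  0.3684 -0.6559  1.5918  0.2295  1.2497  0.9363] [ 0.0278 -0.0393  0.1805] [-1.1929 10.1758  5.9257] [ 2.2284  0.5143 -0.0241] 0.01727529569565119
```

Emit:
drive_tool:
  motion:
    - [[-2.0, 0.1, -0.9, 0, 0, 0, -1], [-4.0, 0.1, -1.4, 0, 0, 0, -1], [-6.0, 0.1, -1.7, 0, 0, 0, -1], [-7.8, 0.1, -1.8, 0, 0, 0, -1], [-8.8, 0.1, -1.7, 0, 0, 0, -1], [-8.8, 0.1, -1.7, 0, 0, 0, -1], [-8.8, 0.1, -1.7, 0, 0, 0, -1]]

```text
time: 3.83
ee_pos: [0.695, 0.0843, 0.1971]
ee_rot: [0.004, 0.112, 0.994, 0.004]
force: [1.8, 11.3, 6.4]
gripper_width: 0.0172
```

```bash
python3 -c "
from m2 import *
o=r.get_obs();print(o['q'],inbox(o['ee_pos']),o['force'],o['wrist_torque'],o['gripper_width']);snap('scene','s2')"
```

```text
[ 0.2395  0.5186 -0.6157  1.3526  0.2929  1.3517  0.9716] [ 0.1139 -0.0391  0.1971] [ 1.778  11.2726  6.3511] [ 2.4158 -0.3965 -0.0231] 0.01721482019749569
```

View pics/s2.png

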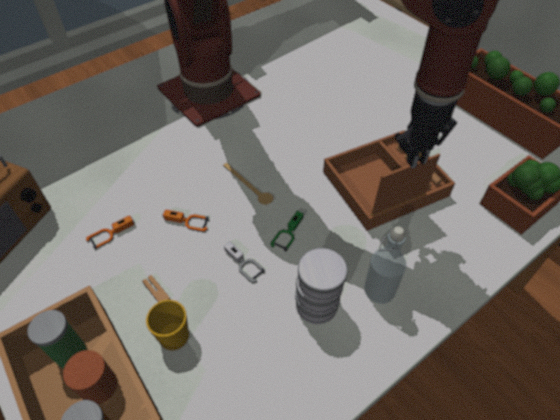

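Emit:
drive_tool:
  motion:
    - [[0, 0, 0, 0, 0, 0, 0], [0, 0, 0, 0, 0, 0, 0], [0, 0, 0, 0, 0, 0, 0], [0, 0, 0, 0, 0, 0, 0], [0, 0, -3, 0, 0, 0, 0], [0, 0, -6, 0, 0, 0, 0], [0, 0, -6, 0, 0, 0, 0]]

```text
time: 4.47
ee_pos: [0.6945, 0.0792, 0.2581]
ee_rot: [0.004, 0.114, 0.993, 0.001]
force: [1.2, 1.3, 0.2]
gripper_width: 0.043
```

```bash
python3 go.py 0.531 -0.275 0.15 93; python3 -c "
from m2 import *
o=r.get_obs();print(o['force'])"
```

```text
[  7.96 -38.24  10.64] [  0.11   0.44 -16.12]
[1.2375 1.2814 0.1625]
```

Emit:
drive_tool:
  motion:
    - [[8, -38.2, 0, 0, 0, -16, 0.2], [8, -38.2, 0, 0, 0, -16, 0.2], [8, -38.2, 0, 0, 0, -16, 0.2], [8, -38.2, 0, 0, 0, -16, 0.2], [8, -38.2, 0, 0, 0, -16, 0.2], [8, -38.2, 0, 0, 0, -16, 0.2], [8, -38.2, 0, 0, 0, -16, 0.2], [8, -38.2, 5, 0, 0, -16, 0.2], [8, -38.2, 7, 0, 0, -16, 0.2], [8, -38.2, 7, 0, 0, -16, 0.2]]

```text
time: 5.3
ee_pos: [0.5269, -0.2781, 0.1812]
ee_rot: [0.001, -0.024, 1.0, -0.001]
force: [0.3, -0.0, -0.3]
gripper_width: 0.0514
```

Emit:
drive_tool:
  motion:
    - [[0, 0, 0, 0, 0, 0, 0.2], [0, 0, 0, 0, 0, 0, 0.2], [0, 0, 0, 0, 0, 0, 0.2]]

```text
time: 5.55
ee_pos: [0.5286, -0.2748, 0.1818]
ee_rot: [0.0, -0.025, 1.0, 0.0]
force: [0.5, 0.5, 1.0]
gripper_width: 0.0511
```

```bash
python3 -c "
from m2 import *
o=r.get_obs();print(o['q'],o['ee_pos']);snap('wrist','w3');snap('top','t3')"
```

```text
[ 0.8649  0.3058 -0.5561  1.644   0.1683  1.2397  1.8965] [ 0.5286 -0.2748  0.1818]
```

View pics/w3.png

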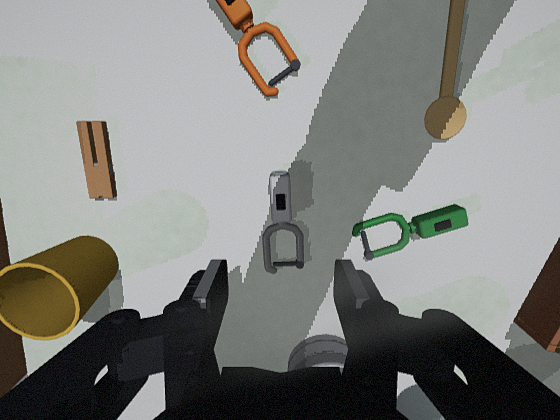

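View pics/t3.png

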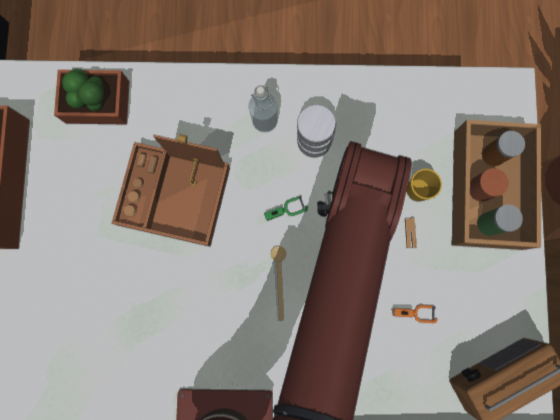

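```bash
python3 - <<'E'
from m2 import *
w=V('w3');C=w.cloud()
print('sill z',w.pt(230,200),w.pt(330,220))
m=np.zeros((420,560),bool); m[160:228,262:300]=True
P=C[m&(w.d>0)]; P=P[(P[:,2]>.014)&(P[:,2]<.03)]; print(len(P),P.mean(0),cv2.minAreaRect(P[:,:2].astype(np.float32)))
a=cv2.resize(w.p[150:290,220:360,::-1],None,fx=5,fy=5,interpolation=cv2.INTER_CUBIC); cv2.imwrite('pics/w3c.png',a)
E
```

```text
sill z [ 0.5392 -0.3263 -0.0007] [ 0.5556 -0.22   -0.0001]
995 [ 0.5285 -0.2744  0.0214] ((0.5296226739883423, -0.2743411362171173), (0.049984924495220184, 0.019939500838518143), 5.784149646759033)
```

View pics/w3c.png

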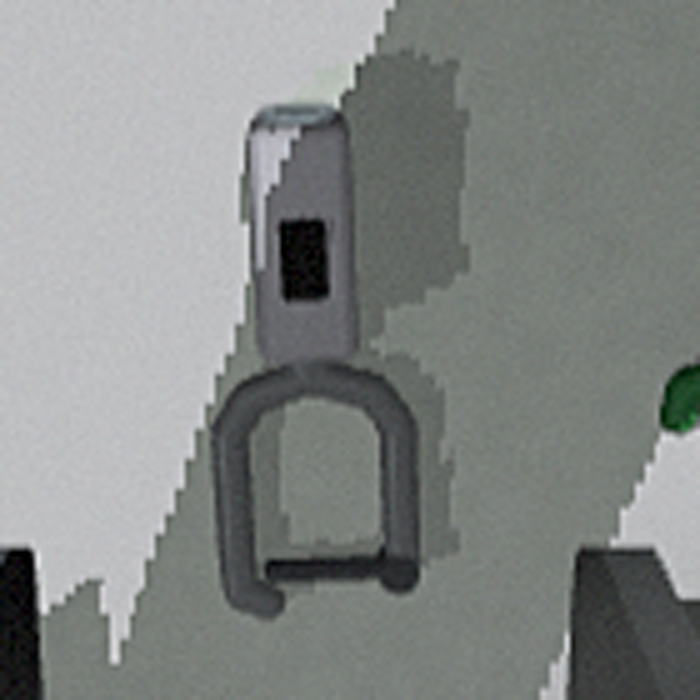

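```bash
python3 - <<'E'
from m2 import *
w=V('w3'); f=lambda x,y,z: w.plane(220+x/5,150+y/5,z)
A=f(301,130,.02);B=f(310,345,.021);H=(f(235,510,.006)+f(402,510,.006))/2; H2=(f(230,440,.006)+f(402,440,.006))/2
print(A,B,H,H2)
for p,q in((A,B),(A,H),(A,H2),(B,H)): d=q-p; print(np.degrees(np.arctan2(d[1],d[0])),np.linalg.norm(d))
E
python3 go.py 0.5315 -0.2741 0.006 94.5
```

```text
[ 0.5077 -0.2754  0.02  ] [ 0.5504 -0.2714  0.021 ] [ 0.5922 -0.2674  0.006 ] [ 0.5762 -0.2688  0.006 ]
5.288892202748567 0.04289309932205468
5.432507582039534 0.08606007237001256
5.54066888514315 0.07023477125595337
5.579023502078272 0.04462884148941514
[-0.16 -0.03 17.65] [-0.02  0.1  -1.45]
```

Emit:
drive_tool:
  motion:
    - [[-0.2, 0, 4, 0, 0, -2.5, 0.2], [-0.2, 0, 8, 0, 0, -2.5, 0.2], [-0.2, 0, 12, 0, 0, -2.5, 0.2], [-0.2, 0, 15, 0, 0, -2.5, 0.2], [-0.2, 0, 17.5, 0, 0, -2.5, 0.2], [-0.2, 0, 17.5, 0, 0, -2.5, 0.2], [-0.2, 0, 17.5, 0, 0, -2.5, 0.2]]

```text
time: 6.23
ee_pos: [0.5308, -0.2736, 0.0064]
ee_rot: [-0.0, -0.048, 0.999, 0.001]
force: [-0.1, 0.1, 0.4]
gripper_width: 0.0513
```

```bash
python3 -c "
from m2 import *
o=r.get_obs();print(o['ee_pos'],o['force'])"; python3 go.py 0.5315 -0.2741 0.005 95.5
```

```text
[ 0.5308 -0.2736  0.0064] [-0.0583  0.1304  0.3738]
[-0.07 -0.05  0.14] [ 0.07 -0.04  0.04]
```

Emit:
drive_tool:
  motion:
    - [[-0.1, -0.05, 0.2, 0, 0, 0, 0.2], [-0.1, -0.05, 0.2, 0, 0, 0, -1], [-0.1, -0.05, 0.2, 0, 0, 0, -1], [-0.1, -0.05, 0.2, 0, 0, 0, -1], [-0.1, -0.05, 0.2, 0, 0, 0, -1], [-0.1, -0.05, 0.2, 0, 0, 0, -1]]
  grip_force: 60

```text
time: 6.73
ee_pos: [0.5326, -0.2758, 0.0062]
ee_rot: [0.001, -0.047, 0.999, -0.001]
force: [-0.2, 0.7, 7.0]
gripper_width: 0.0187
```

```bash
python3 -c "
from m2 import *
o=r.get_obs();print(o['ee_pos'],o['force'],o['gripper_width'])
p=R@np.array([-.060,-.041,.10])+c; print(p)"
```

```text
[ 0.5326 -0.2758  0.0062] [-0.2247  0.6575  6.9818] 0.018730328414080774
[0.5247 0.1192 0.1   ]
```

Emit:
drive_tool:
  motion:
    - [[0, 0, -2, 0, 0, 0, -1], [0, 0, -6, 0, 0, 0, -1], [0, 0, -10, 0, 0, 0, -1], [0, 0, -14, 0, 0, 0, -1], [0, 0, -14, 0, 0, 0, -1]]

```text
time: 7.15
ee_pos: [0.5355, -0.2767, 0.1537]
ee_rot: [0.005, -0.048, 0.999, -0.003]
force: [2.0, -0.7, -1.3]
gripper_width: 0.0188
```

```bash
python3 -c "
from m2 import *
o=r.get_obs();print(o['ee_pos'],o['force'],o['gripper_width'])"; python3 go.py 0.5247 0.1192 0.14 77.8
```

```text
[ 0.5355 -0.2767  0.1537] [ 1.9633 -0.6629 -1.3029] 0.018845484981430603
[-2.67 39.52  1.11] [-0.33  0.66 17.65]
```

Emit:
drive_tool:
  motion:
    - [[-2.7, 39.5, 0, 0, 0, 17.7, -1], [-2.7, 39.5, 0, 0, 0, 17.7, -1], [-2.7, 39.5, 0, 0, 0, 17.7, -1], [-2.7, 39.5, 0, 0, 0, 17.7, -1], [-2.7, 39.5, 0, 0, 0, 17.7, -1], [-2.7, 39.5, 0, 0, 0, 17.7, -1], [-2.7, 39.5, 0, 0, 0, 17.7, -1], [-2.7, 39.5, 0, 0, 0, 17.7, -1], [-2.7, 39.5, 0, 0, 0, 17.7, -1], [-2.7, 39.5, 1, 0, 0, 17.7, -1]]

```text
time: 7.98
ee_pos: [0.521, 0.1267, 0.1369]
ee_rot: [0.002, 0.104, 0.995, 0.001]
force: [0.1, 0.6, -1.1]
gripper_width: 0.0185
```

Emit:
drive_tool:
  motion:
    - [[0, 0, 0, 0, 0, 0, -1], [0, 0, 0, 0, 0, 0, -1], [0, 0, 0, 0, 0, 0, -1]]

```text
time: 8.23
ee_pos: [0.5209, 0.1198, 0.1345]
ee_rot: [0.0, 0.107, 0.994, -0.0]
force: [-0.5, 0.3, -0.8]
gripper_width: 0.0186
```

```bash
python3 -c "
from m2 import *
o=r.get_obs();print(o['ee_pos'],o['ee_rot'],o['force'],o['gripper_width'],inbox(o['ee_pos']));
for n in('wrist','top','scene'):snap(n,n+'4')
a=cv2.resize(V('top4').p[125:255,105:245,::-1],None,fx=5,fy=5,interpolation=cv2.INTER_CUBIC); cv2.imwrite('pics/t4c.png',a)
a=cv2.resize(V('scene4').p[100:230,315:465,::-1],None,fx=5,fy=4.6,interpolation=cv2.INTER_CUBIC); cv2.imwrite('pics/s4c.png',a)
"; python3 go.py 0.5247 0.1192 0.14 77.8
```

```text
[0.5209 0.1198 0.1345] [ 0.0002  0.1069  0.9943 -0.0003] [-0.4777  0.2614 -0.8384] 0.018603831481012245 [-0.0638 -0.0413  0.1345]
[-0.34  0.09 -0.54] [-0.02  0.04 -0.19]
```

View pics/wrist4.png

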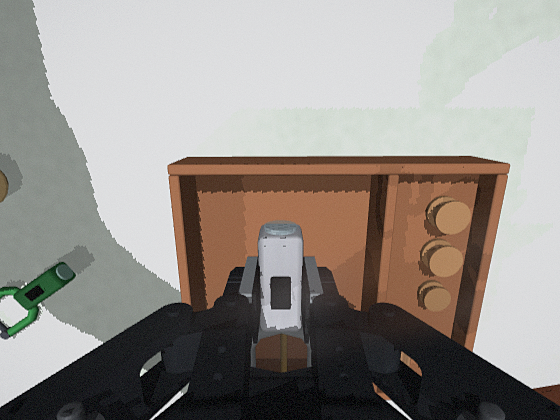

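View pics/t4c.png

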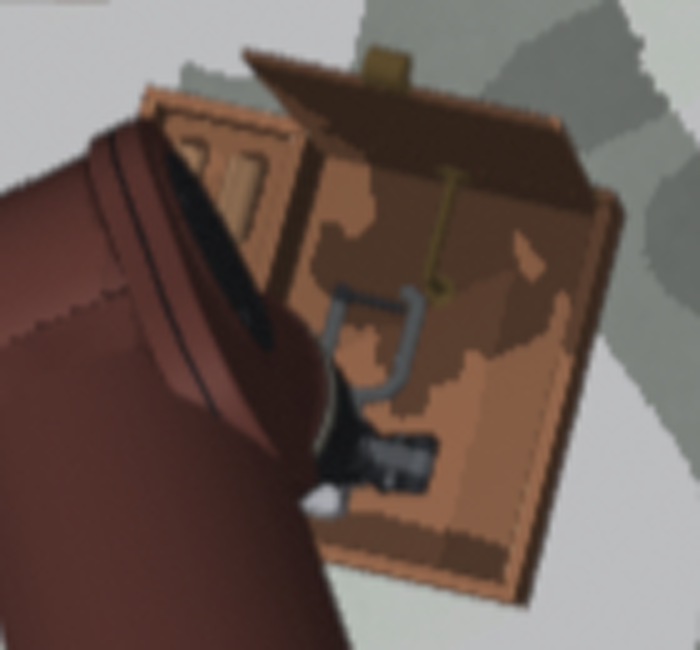

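View pics/s4c.png

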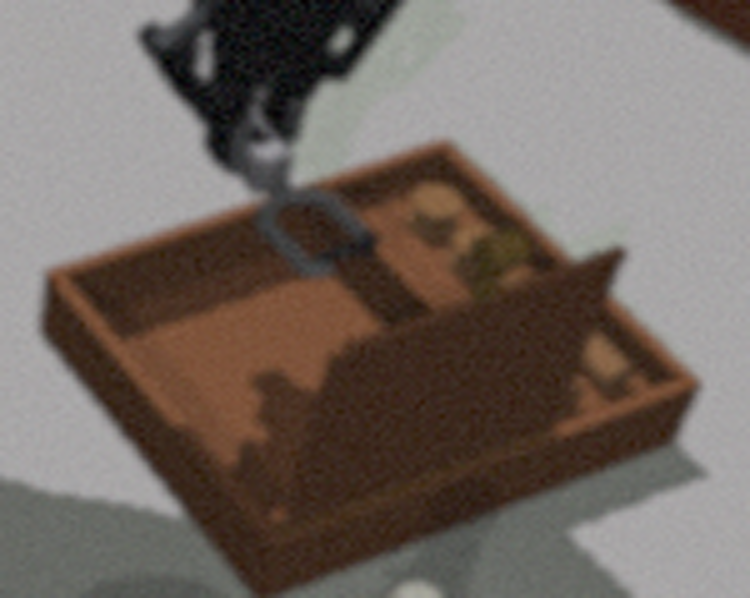

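```bash
python3 - <<'E'
from m2 import *
t=V('top4'); s=V('scene4'); f=lambda x,y,z: inbox(t.plane(105+x/5,125+y/5,z))*1e3
g=lambda x,y,z: inbox(s.plane(315+x/5,100+y/4.6,z))*1e3
print('bar top end',f(437,292,.044),'far end',f(455,172,.044))
print('eye expected px', [np.array(t.proj(R@np.array([.043,-.039,z])+c)) for z in(.006,.044)])
hz=.1345-.0062+.008
for n,p in(('pin',(342,293)),('noseTip',(412,296)),('left back',(330,345)),('right',(407,350))): print(n,f(*p,hz))
for n,p in(('pinS',(362,243)),('noseS',(318,268)),('leftS',(338,205)),('rightS',(270,228))): print(n,g(*p,hz))
# rims again
for n,p in(('fl',(148,88)),('nr',(522,603))): print(n,f(*p,.05))
o=r.get_obs(); print(inbox(o['ee_pos'])*1e3)
E
```

```text
bar top end [ 34.6519 -48.1044  44.    ] far end [ 96.0575 -41.5256  44.    ]
eye expected px [array([192.5261, 182.3235]), array([189.7064, 179.3905])]
pin [ 10.8126 -26.5893 136.3   ]
noseTip [ 16.7422 -58.4803 136.3   ]
left back [-14.0398 -27.4436 136.3   ]
right [ -8.3036 -62.6238 136.3   ]
pinS [ 15.5758 -31.0815 136.3   ]
noseS [ 21.3365 -58.5665 136.3   ]
leftS [-11.901  -25.8416 136.3   ]
rightS [-11.8127 -62.8676 136.3   ]
fl [101.9758 117.9091  50.    ]
nr [-106.4641 -128.6423   50.    ]
[-63.3547 -41.9261 134.6276]
```

```bash
python3 - <<'E'
from m2 import *
t=V('t3')
a=cv2.resize(t.p[130:225,140:235,::-1],None,fx=6,fy=6,interpolation=cv2.INTER_CUBIC); cv2.imwrite('pics/t3c.png',np.clip(a*1.4,0,255).astype('uint8'))
s=V('s2'); a=cv2.resize(s.p[120:230,315:465,::-1],None,fx=5,fy=5,interpolation=cv2.INTER_CUBIC); cv2.imwrite('pics/s2c.png',np.clip(a*1.4,0,255).astype('uint8'))
E
```

```text
(no output)
```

View pics/t3c.png

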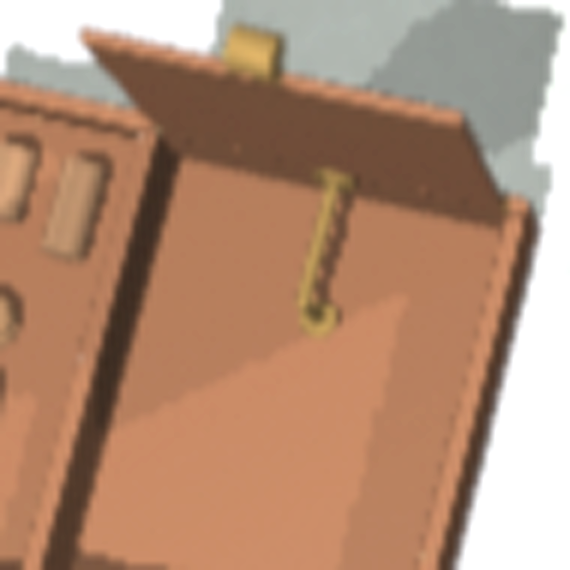

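```bash
python3 - <<'E'
from m2 import *
t=V('t3'); f=lambda x,y,z: inbox(t.plane(140+x/6-.4,130+y/6-.4,z))*1e3
print('bend',f(308,300,.044),'far',f(332,180,.044),'base',f(319,320,.006))
print('inner walls top: right inner near', f(525,215,.05))
# wall heights depth: right wall rim points in depth around box y -118
for x in(-80,-40,0,40,80):
    row=[]
    for y in range(-135,-100,2):
        w=R@np.array([x/1e3,y/1e3,.05])+c; u,v=t.proj(w); q=inbox(t.pt(u,v))*1e3; row.append(int(round(q[2])))
    print(x,row)
for x in(-80,-40,0,40,80):
    row=[]
    for y in range(100,136,2):
        w=R@np.array([x/1e3,y/1e3,.05])+c; u,v=t.proj(w); q=inbox(t.pt(u,v))*1e3; row.append(int(round(q[2])))
    print(x,row)
E
```

```text
bend [ 43.1745 -42.1169  44.    ] far [ 94.9556 -39.0464  44.    ] base [ 41.5952 -40.0018   6.    ]
inner walls top: right inner near [  97.454 -122.352   50.   ]
-80 [-2, -5, -2, 17, 34, 34, 41, 52, 54, 52, 52, 1, 8, 5, 7, 7, 5, 1]
-40 [-1, -2, -1, 12, 27, 27, 45, 53, 51, 47, 47, 7, 11, 5, 5, 5, 5, 3]
0 [-6, -2, 1319, 12, 29, 29, 45, 49, 51, 56, 50, 5, 5, 9, 9, 4, 5, 6]
40 [1, 0, -1, 7, 23, 23, 36, 52, 49, 48, 48, 5, 5, 5, 5, 6, 6, 4]
80 [-4, -4, 1, 10, 21, 39, 39, 52, 51, 51, 49, 3, 4, 6, 0, 0, 10, 4]
-80 [29, 31, 28, 28, 32, 42, 51, 49, 49, 51, 50, -4, -4, 3, -1, -3, -4, -4]
-40 [28, 34, 32, 24, 38, 43, 43, 55, 53, 55, -4, -4, -4, 3, -2, -2, 2, -2]
0 [32, 29, 33, 31, 32, 36, 45, 48, 49, 48, 52, 1, -1, -1, 4, 2, -2, -5]
40 [33, 31, 35, 35, 27, 34, 46, 50, 50, 50, 49, -5, -5, 1, 0, 2, 3, 1]
80 [25, 34, 34, 29, 34, 38, 41, 45, 48, 43, 49, 49, -3, -1, 3, 3, -2, 3]
```

```bash
python3 -c "
from m2 import *
p=R@np.array([-.062,-.0425,.018])+c; import subprocess; print(p,subprocess.run(['python3','go.py',*map(str,p),'77.8'],capture_output=True,text=True).stdout)"
```

```text
[0.5224 0.1182 0.018 ] [-0.13 -0.05 11.66] [-0.02  0.04 -0.19]
```

Emit:
drive_tool:
  motion:
    - [[-0.1, 0, 3, 0, 0, 0, -1], [-0.1, 0, 6, 0, 0, 0, -1], [-0.1, 0, 9, 0, 0, 0, -1], [-0.1, 0, 11.4, 0, 0, 0, -1], [-0.1, 0, 11.4, 0, 0, 0, -1], [-0.1, 0, 11.4, 0, 0, 0, -1]]

```text
time: 8.88
ee_pos: [0.5212, 0.1195, 0.02]
ee_rot: [-0.001, 0.107, 0.994, -0.0]
force: [-0.6, 0.3, -0.4]
gripper_width: 0.0186
```

```bash
python3 -c "
from m2 import *
o=r.get_obs();print(inbox(o['ee_pos'])*1e3,o['force'],o['gripper_width']);
for n in('top','scene'):snap(n,n+'5')
a=cv2.resize(V('top5').p[130:225,140:235,::-1],None,fx=6,fy=6,interpolation=cv2.INTER_CUBIC); cv2.imwrite('pics/t5c.png',np.clip(a*1.4,0,255).astype('uint8'))
"
```

```text
[-63.4329 -41.4826  20.0075] [-0.5502  0.3126 -0.4025] 0.018619009709299514
```

View pics/t5c.png

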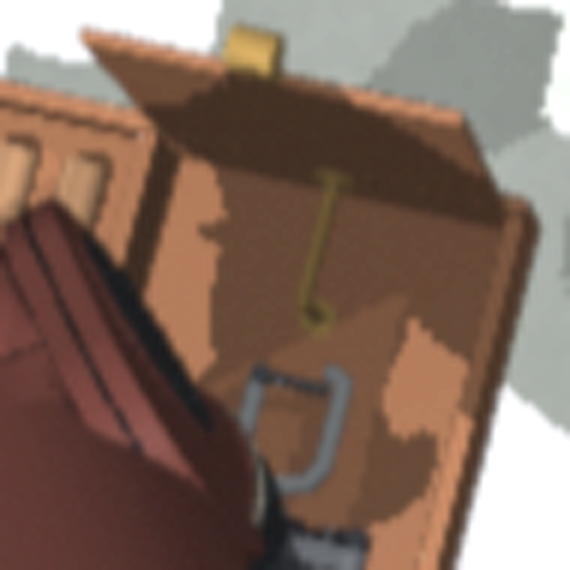

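Emit:
drive_tool:
  motion:
    - [[0, -0.15, 0, 0, 0, 0, -1], [-1.0, -0.15, 0, 0, 0, 0, -1], [-2.0, -0.15, 0, 0, 0, 0, -1], [-2.7, -0.15, 0, 0, 0, 0, -1], [-3.2, -0.15, 0, 0, 0, 0, -1], [-3.7, -0.15, 0, 0, 0, 0, -1], [-3.7, -0.15, 0, 0, 0, 0, -1]]

```text
time: 9.57
ee_pos: [0.5585, 0.1113, 0.0202]
ee_rot: [0.0, 0.107, 0.994, 0.001]
force: [-0.2, 3.0, -2.0]
gripper_width: 0.0184
```

```bash
cat > look.py <<'E'
from m2 import *
import sys
k=sys.argv[1]
o=r.get_obs();print(inbox(o['ee_pos'])*1e3,R.T@o['force'],o['gripper_width']);snap('top','top'+k)
a=cv2.resize(V('top'+k).p[130:225,140:235,::-1],None,fx=6,fy=6,interpolation=cv2.INTER_CUBIC); cv2.imwrite(f'pics/t{k}c.png',np.clip(a*1.4,0,255).astype('uint8'))
E
python3 look.py 6
```

```text
[-25.2878 -41.6125  20.1879] [-0.8183  2.8935 -2.0156] 0.0184318808620309
```

View pics/t6c.png

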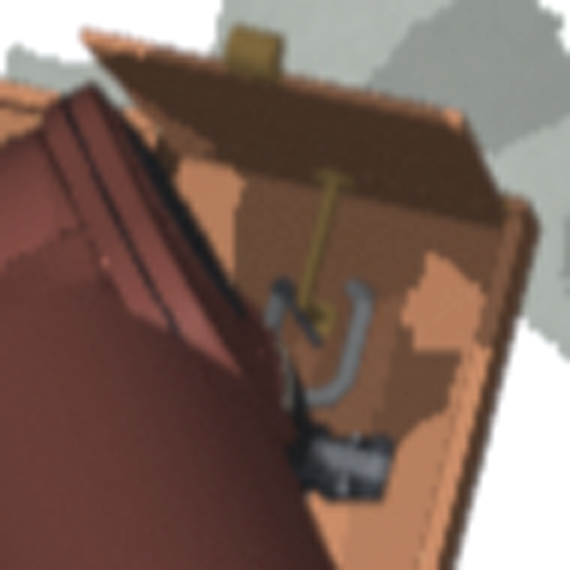

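Emit:
drive_tool:
  motion:
    - [[-0.6, -0.1, 0, 0, 0, 0, -1], [-1.2, -0.1, 0, 0, 0, 0, -1], [-1.8, -0.1, 0, 0, 0, 0, -1], [-2.3, -0.1, 0, 0, 0, 0, -1], [-2.7, -0.1, 0, 0, 0, 0, -1], [-2.7, -0.1, 0, 0, 0, 0, -1], [-2.7, -0.1, 0, 0, 0, 0, -1]]

```text
time: 10.2
ee_pos: [0.5842, 0.1038, 0.0203]
ee_rot: [0.0, 0.107, 0.994, -0.0]
force: [0.3, -0.2, -0.5]
gripper_width: 0.0185
```

```bash
python3 look.py 7
```

```text
[  1.3886 -43.4928  20.305 ] [ 0.3471 -0.1662 -0.5483] 0.01854998957030043
```

View pics/t7c.png

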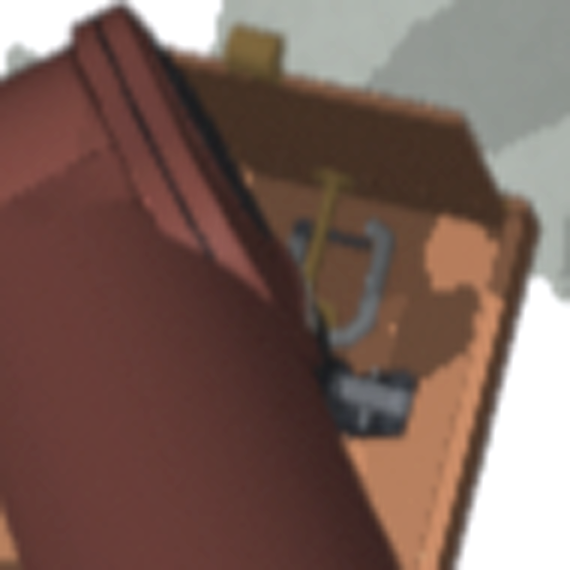

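Emit:
drive_tool:
  motion:
    - [[0.3, 0, 0.4, 0, 0, 0, -1], [0.3, 0, 0.7, 0, 0, 0, -1], [0.3, 0, 0.8, 0, 0, 0, -1], [0.3, 0, 0.8, 0, 0, 0, -1], [0.3, 0, 0.8, 0, 0, 0, -1]]

```text
time: 10.67
ee_pos: [0.5804, 0.105, 0.0122]
ee_rot: [-0.0, 0.107, 0.994, -0.0]
force: [-2.3, -0.4, 1.3]
gripper_width: 0.0185
```

Emit:
drive_tool:
  motion:
    - [[0, 0, 0.05, 0, 0, 0, -1], [0, 0, 0.05, 0, 0, 0, -0.3], [0, 0, 0.05, 0, 0, 0, 0.1], [0, 0, 0, 0, 0, 0, 0.1], [0, 0, 0, 0, 0, 0, 0.1], [0, 0, -2, 0, 0, 0, 0.1], [0, 0, -5, 0, 0, 0, 0.1], [0, 0, -9, 0, 0, 0, 0.1], [0, 0, -13, 0, 0, 0, 0.1]]

```text
time: 11.42
ee_pos: [0.58, 0.1048, 0.1431]
ee_rot: [-0.001, 0.107, 0.994, 0.0]
force: [2.0, 0.3, -0.7]
gripper_width: 0.0468
```

Emit:
drive_tool:
  motion:
    - [[4, 0, -6, 0, 0, 0, 0.1], [8, -3, -10, 0, 0, 0, 0.1], [10, -7, -10, 0, 0, 0, 0.1], [10, -11, -10, 0, 0, 0, 0.1], [10, -15, -10, 0, 0, 0, 0.1], [10, -19, -10, 0, 0, 0, 0.1], [10, -23, -10, 0, 0, 0, 0.1], [10, -25, -10, 0, 0, 0, 0.1], [10, -25, -10, 0, 0, 0, 0.1]]

```text
time: 12.17
ee_pos: [0.4277, -0.1256, 0.2424]
ee_rot: [-0.0, 0.111, 0.994, -0.001]
force: [-0.7, -0.9, -0.6]
gripper_width: 0.0473
```

```bash
python3 look.py 8; python3 -c "
from h import *
snap('scene','s8')
a=cv2.resize(V('s8').p[100:230,315:465,::-1],None,fx=5,fy=4.6,interpolation=cv2.INTER_CUBIC); cv2.imwrite('pics/s8c.png',np.clip(a*1.4,0,255).astype('uint8'))"
```

```text
[-103.075  -300.7651  242.399 ] [-0.4945 -1.0007 -0.5673] 0.04727206885563608
```

View pics/t8c.png

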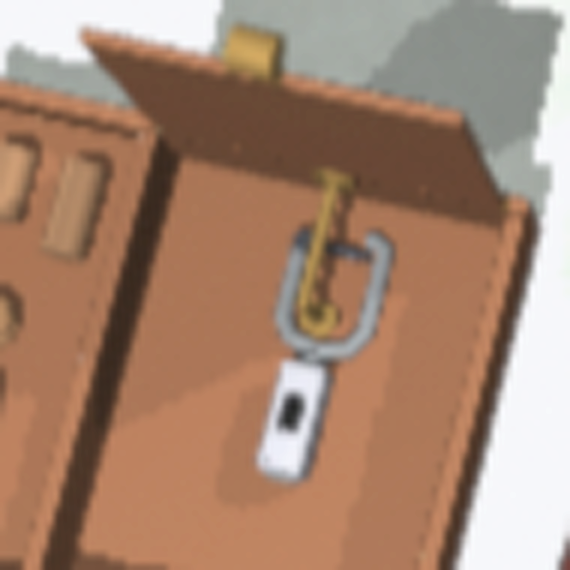

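View pics/s8.png

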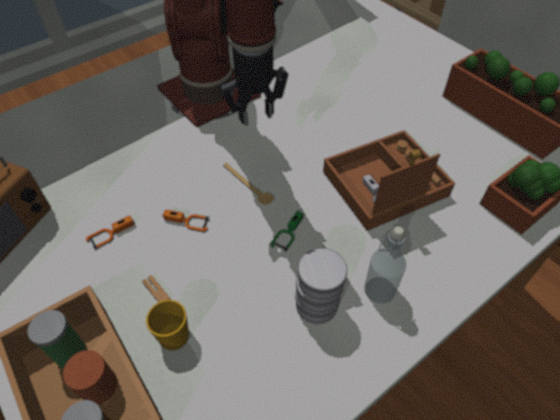

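View pics/top8.png

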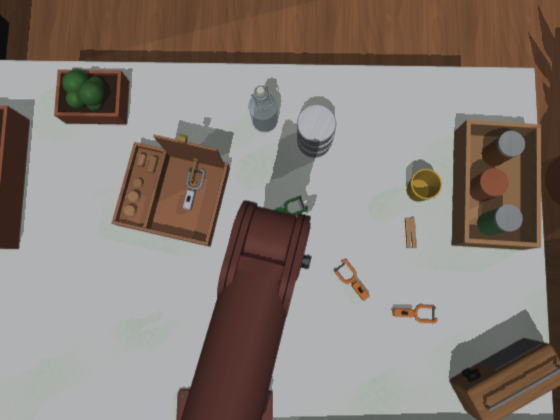

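```bash
python3 - <<'E'
from m2 import *
t=V('top8')
for x,y in((300,375),(297,385),(280,465),(285,440)): print(inbox(t.pt(140+x/6,130+y/6))*1e3)
for x,y in((345,345),(372,310),(285,310)): print('hook',inbox(t.pt(140+x/6,130+y/6))*1e3)
workorder.job_done()
E
```

```text
[ 13.0854 -44.3189  27.6496]
[  8.1574 -45.1246  31.8359]
[-25.5606 -45.2508  25.3247]
[-14.7506 -44.4508  24.5929]
hook [ 31.8208 -56.313   12.8747]
hook [ 49.3739 -63.3465  11.0464]
hook [ 40.5197 -27.9995  14.3787]
the job is handed in; nothing more can be done
```

The job is done and handed in at about 12 s of the 58 s allowed; the hand-in gives no verdict. I lifted the flap by its knob to about 1.65 rad, where it stands open by itself. I then picked up the steel torch, pushed its gate past the eye's upright bar, lowered the torch to the floor of the lower tier, let go and moved the arm away.

**Last checks:**
- **Hook:** the final top view shows the bar inside the hook and the gate closed across the mouth behind it.
- **Torch lying flat:** depth puts its top at about 25–32 mm (28 mm expected) and the hook's top at 11–14 mm (14 mm expected), which fits within the camera noise of a few millimetres.
- **Bystanders:** the tins, bottle, cup, spoon, peg and orange look-alikes look unmoved in the last two pictures. The green look-alike is partly hidden by the arm in the final top view, but the scene view shows it in place.
- **Forces:** the highest reading on the tool was about 13 N, sideways while holding the knob.

**Disagreement:** the box edges I picked by eye were several millimetres off the depth-based ones. I used the depth-based frame, which agreed with where the knob was actually gripped, and the hook went on at the first try.

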